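# Clear and open the curing box, with a catch that may be stuck

## Task

Clear the lid of the curing box: lay the green-handled spatula flat in the blue tray and the plaster tooth die in the yellow tray. Then, before touching the red slide of the catch, give the lid's steel bar a firm but gentle pull upward to learn whether the hidden bolt is holding it, and if it is, put the lid back down and push the red slide fully across to free it, without forcing the lid. Raise the lid by its bar to about 50 degrees and finish still holding it open there, leaving the jaw model and the brush rest where they are.

Things in the scene. Friction and masses are not known exactly. Their poses are not given: they have to be found in the camera images.
- case: white curing box, 220 (x) by 260 (y) by 100 high, fixed to the bench; origin at the centre of its underside, x from its front (catch side, towards the robot) to its hinge side, y along its width. Its grey lid with an orange pane is 8 thick: the lid's upper face is 109 above the bench when shut.
- lid (a joint): angle of the lid about the hinge along the box's far (+x) top edge: 0 shut, grows as it opens upward, stop at 1.25 rad. The lid (0.28 kg in all) falls shut by itself when let go. A caught lid moves only about 4 mm at its front edge (0.02 rad) before the bolt stops it; a free one keeps rising under about 2 N at the bar.
- lid_hinge (a point): point on the lid's hinge axis, at the middle of the box's far top edge, 100.5 above the bench; the axis is the box's y. The axes turn with the lid: x lies in the lid (from its front to the hinge), z is normal to it.
- lid_bar: the lid's steel bar handle, origin at its foot on the lid's upper face, 185 in front of the hinge axis, axes as lid_hinge
- lid_bar_grip (a point): middle of the lid's bar handle: round bar 10 thick and 90 long along the box's y, its axis 35 above the lid's upper face (144 above the bench when shut), 185 in front of the hinge axis; 30 free below it. Room for fingers in front and behind. Axes turn with the lid. The bar can turn between the fingers as the lid rises.
- catch: black catch housing fixed on the front of the box, 44 (x) by 210 (y) by 85 high; origin at the centre of its underside, axes as the box's. The lid's steel hasp, 20 wide, enters its top at the middle, 10 behind the housing's centre line. A bolt hidden inside may or may not lie over the hasp's foot; neither the slide nor anything else outside shows it.
- slide (a joint): travel of the red slide of the catch: 0 as found, grows towards the box's +y, stop at 0.035 m. It takes about 3 N and stays where it is left. Pushed to the stop it carries the bolt clear of the hasp, and the bolt stays clear; with the lid shut (not pulled) it moves easily.
- slide_tab (a point): grip point of the red tab of the slide: upright tab 12 (x) by 14 (y), standing 30 above the housing's top (from 85 to 115 above the bench); this point is on its mid-axis, 105 above the bench. Axes as the box's; it moves along the box's +y with the slide.
- spatula: modelling spatula lying on the lid, green square handle 10 thick and 90 long, steel blade to its +x, 145 long in all, 30 g; origin at its underside, 75 from the butt of the handle, x along it
- spatula_grip (a point): grip point on the spatula's handle: 15 from the origin towards the butt (local -x), 5 above its underside
- die: ivory plaster tooth die standing on the lid, round, 18 across, 31 tall, narrowed to 14 across at 14 above its foot, 25 g; origin at the centre of its foot
- tray_tools: blue open tray for instruments, 200 (x) by 110 (y) by 30 high, walls and floor 4 thick (inside 192 by 102), fixed; origin at the centre of its underside
- tray_dies: yellow open tray for dies, same size as the blue tray, fixed; origin at the centre of its underside
- jaw: ivory plaster jaw model, about 70 by 70 by 29 high, bystander; origin at the centre of its underside
- brush_rest: tan round brush rest with small spikes, 84 across, 22 high, bystander; origin at the centre of its underside
- hasp: the lid's steel hasp, a 20 wide strap at the middle of the lid's front edge that reaches down into the catch housing; origin at the lid's underside level, 232 in front of the hinge axis; moves with the lid

How it is judged:
By the outcome, as a careful person would: the job done as asked, in the order asked, and still so for the second after the job is handed in, while the arm keeps its last pose, push and grip.
It also fails if it takes over 72 s, if anything falls off the work surface, if the arm or the gripper's body presses on something with over 40 N, if the wrist force passes 120 N, or if a joint passes its speed limit or range.

## Robot

A 6-joint arm with a two-finger parallel gripper is mounted at the origin on the work surface. World frame = base frame: x ahead of the robot, y to its left, z up, the work surface at z = 0. Lengths are in mm, angles in rad, forces in N, time in s.
With the tool pointing down it reaches from about 300 to 775 mm from the base axis. Payload 14.6 kg.
Tool frame: the origin (TCP) lies midway between the tips of the shut fingers; the grasp point (between the pads) lies 19 mm behind it; z points along the fingers, y is the line along which they close (so a half turn about z gives the same grasp; the last joint's range is limited). The gripper opens to 94 mm and grips with 3 to 60 N. Pads are 16 mm wide; open, the fingers measure 119 mm over their backs; the gripper's body (75 mm by 177 mm) begins 78 mm behind the grasp point.
Start: joints at [1.042, 0.3, 1.521, -0, 1.321, -0.067], TCP at [245.054, 492.38, 205.446] pointing down, gripper open.
Joint ranges: [-3.03, 3.03], [-0.79, 2.21], [0.23, 2.52], [-1.04, 4.18], [0, 3.07], [-2.55, 2.55]. Speed limits (rad/s): [2.22, 2.22, 2.57, 3.14, 3.14, 3.14].

## Interface

Orientations are given as [roll, pitch, yaw] about the fixed x, y, z axes, in that order (R = Rz(yaw) Ry(pitch) Rx(roll)).
In Python, from cell import manip gives the robot as it stands.
- The arm moves only by the shell command python3 -m creep 'ROWS' [OPENING] [FORCE]. ROWS is text: rows parted by semicolons, each of 6 numbers parted by spaces: the shift along the tool's x, y, z normalised to -1 to 1, where 1 is 4 cm, then the turn, a rotation vector about the tool's x, y, z normalised to -1 to 1, where 1 is pi rad. In form: dx dy dz ax ay az; .... A call has 1 to 20 rows; each row shifts and turns the commanded pose from where the row before left it, along the tool's axes as they then stand; what a row does not reach is not made up. A row lasts 1/8 s, in which the tool goes at most 62.5 mm and 10.7 degrees, less where a joint would pass 70% of its speed; a pose out of reach is approached as far as the arm can. A call with a number of a shift or a turn outside -1 to 1 is refused whole. A call with a gripper value outside its range is refused whole. OPENING is the closure, from 0 (fully open) to 1 (shut), set as the call begins (- or left out, the last holds). The fingers move at their own pace and stop on an object; FORCE is the grip in N (left out, the last holds). Time passes only in rows, so rows that do not move let the fingers close. It gives the time, the measured TCP pose, the force, the opening and the grip force at its end, in the units of the state.
- manip.read_state(): the state, without advancing time (a new reading comes with each control period).
- manip.camera(name): name is "side" or "top"; returns a dict with "color" (384x512x3 uint8, red, green, blue), "range_z" (384x512 float32, mm along the optical axis (not along the pixel's ray), 0 where there is no reading), "camera_matrix" (3x3 intrinsics, pixels), "k1" (the pictures are not rectified: a ray, as slopes to the right and down, at radius r is drawn at 1 + k1 r^2 times it, then the intrinsics apply), "T" (4x4, takes a point from camera to world coordinates). Camera axes: x right, y down, z forward; pixel columns grow to the right and rows downward; lengths in mm; the calibration is good to about 2 mm. A picture is of the moment at which its call begins.
- manip.sign_off(): hands the job in; it is judged then, once.
The state is a dict: "clock": time; "joints": joint angles; "qd": joint speeds; "effort": joint torques, N m; "eef_pos": TCP position; "eef_rot": TCP orientation; "wrist_force": force on the tool from outside, world axes, zero at the start; "moment": the same for the moment, N m; "finger_gap": finger opening in mm; "finger_force": force on a finger pad.
Only numpy, scipy, OpenCV 4.12 (cv2) and the standard library are available. Lean on these libraries where they do the work, as an engineer would, in place of code of your own. Each camera call takes 0.05 s, during which the arm holds its last target. There are 200 camera calls.

## Working session

There is one attempt and no reset: what is moved stays moved. The work goes in short steps, Python scripts to look and compute and a shell command to move; the robot and the scene stay as the last step left them, time stands still between calls to the robot, and variables do not carry over. Pictures are saved under pics/ and viewed, at most 10 in all, crops included, and the job is handed in when it is done.

```bash
mkdir -p pics; ls
cat > h.py <<'E'
import numpy as np, cv2
from cell import manip
def save(name,fn):
    c=manip.camera(name); cv2.imwrite('pics/'+fn,c['color'][:,:,::-1]); np.savez('pics/'+fn[:-4]+'.npz',**{k:c[k] for k in ('color','range_z','camera_matrix','k1','T')}); return c
def rays(c,uv):
    uv=np.atleast_2d(uv).astype(float);K=c['camera_matrix'];d=(uv-[K[0,2],K[1,2]])/[K[0,0],K[1,1]]
    s=d.copy()
    for _ in range(20): s=d/(1+float(c['k1'])*(s**2).sum(1,keepdims=True))
    return np.c_[s,np.ones(len(s))]
def onplane(c,uv,z):
    r=rays(c,uv)@c['T'][:3,:3].T;o=c['T'][:3,3]
    return o+r*((z-o[2])/r[:,2])[:,None]
def depthpts(c,uv):
    uv=np.atleast_2d(uv);r=rays(c,uv);z=c['range_z'][uv[:,1].astype(int),uv[:,0].astype(int)]
    return (r*z[:,None])@c['T'][:3,:3].T+c['T'][:3,3]
E
python3 - <<'E'
from h import *
for n in('top','side'):
    c=save(n,n+'0.png');print(n,c['camera_matrix'],c['k1'],c['T'].round(3))
print(manip.read_state())
E
```

```text
pics
top [[472.14707549   0.         258.4838688 ]
 [  0.         472.14707549 193.00620423]
 [  0.           0.           1.        ]] -0.17881037178879067 [[ 6.000000e-03 -9.940000e-01  1.100000e-01  4.484330e+02]
 [-1.000000e+00 -5.000000e-03  1.400000e-02 -8.054000e+00]
 [-1.400000e-02 -1.100000e-01 -9.940000e-01  1.323422e+03]
 [ 0.000000e+00  0.000000e+00  0.000000e+00  1.000000e+00]]
side [[367.45163533   0.         251.88381243]
 [  0.         367.45163533 193.86731466]
 [  0.           0.           1.        ]] -0.05466288369514127 [[-9.02000e-01 -3.24000e-01  2.86000e-01  3.26077e+02]
 [-4.32000e-01  6.96000e-01 -5.74000e-01  5.35555e+02]
 [-1.30000e-02 -6.41000e-01 -7.67000e-01  8.36899e+02]
 [ 0.00000e+00  0.00000e+00  0.00000e+00  1.00000e+00]]
{'clock': 0.1, 'joints': array([ 1.04242077e+00,  3.00388233e-01,  1.52149226e+00,  3.95414929e-05,
        1.32071197e+00, -6.65772301e-02]), 'qd': array([-0.00172376, -0.00256362, -0.00112864, -0.00016428,  0.00294022,
        0.0028783 ]), 'effort': array([ 1.23695718e-03, -5.32642901e+01, -3.53284013e+01,  7.09604868e-02,
        2.34725088e-02, -1.24752637e-04]), 'eef_pos': array([244.92474109, 492.20138598, 204.9693628 ]), 'eef_rot': array([-3.14059761e+00, -1.04732251e-04,  2.67978447e+00]), 'wrist_force': array([-1.02228619, -0.11045963,  0.14110437]), 'moment': array([ 0.02313839,  0.03747516, -0.04037377]), 'finger_force': 0.0, 'finger_gap': 93.81280371797767}
```

View pics/top0.png

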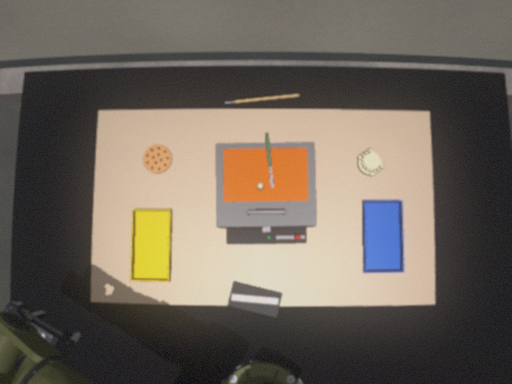

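View pics/side0.png

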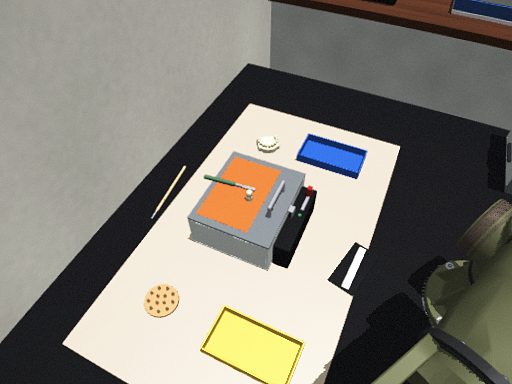

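The top view shows the lid at about (266,180), with the spatula running from its butt at (267,133) to the blade tip at (272,187). The die is at (261,186), the bar at (266,212) and the red tab at (298,237). The blue tray is at (383,236) and the yellow at (152,244). The side view shows the same layout.

```bash
cat > m.py <<'E'
from h import *
import sys
def masks(c,n):
    hsv=cv2.cvtColor(c['color'],cv2.COLOR_RGB2HSV);h,s,v=[hsv[:,:,i].astype(int) for i in range(3)]
    return dict(green=(h>40)&(h<85)&(s>90)&(v>25)&(v<140),red=((h<5)|(h>174))&(s>150)&(v>90),blue=(h>105)&(h<125)&(s>150)&(v>60),yellow=(h>24)&(h<34)&(s>170)&(v>120),orange=(h>3)&(h<16)&(s>190)&(v>120))
def comp(m):
    n,l,st,ce=cv2.connectedComponentsWithStats(m.astype(np.uint8));o=np.argsort(-st[1:,4])[:3]+1
    return [(l==i,st[i,4],ce[i]) for i in o]
if __name__=='__main__':
  C={n:dict(np.load(f'pics/{n}0.npz')) for n in('top','side')}
  Z=dict(green=119,red=112,blue=30,yellow=30,orange=109)
  for n,c in C.items():
    for k,m in masks(c,n).items():
      for mm,a,ce in comp(m):
        if a<4: continue
        vv,uu=np.nonzero(mm);uv=np.c_[uu,vv]
        d=depthpts(c,uv);
        P=onplane(c,uv,Z[k])
        r=cv2.minAreaRect(P[:,:2].astype(np.float32))
        print(n,k,a,ce.round(1),'dep med',np.median(d,0).round(),'plane cen',onplane(c,ce,Z[k])[0].round(1),'rect',np.round(r[0],1),np.round(r[1],1),round(r[2],1))
  c=C['top']
  for nm,box in dict(die=(254,180,267,192),bar=(240,205,292,218)).items():
    x0,y0,x1,y1=box;g=cv2.cvtColor(c['color'],cv2.COLOR_RGB2GRAY);print(nm);uu,vv=np.meshgrid(range(x0,x1),range(y0,y1));d=depthpts(c,np.c_[uu.ravel(),vv.ravel()]);
    hi=d[d[:,2]>(120 if nm=='die' else 128)];print(len(hi),hi.mean(0) if len(hi) else '',hi.min(0),hi.max(0))
  for n,u in(('top',[[217,143],[314,142],[316,226],[218,226]]),('side',[[234,153],[305,172],[270,246],[191,213]])):
    print(n,'lid corners',onplane(C[n],u,109).round(1).tolist())
  a=C['top']['color'][140:250,205:325,::-1];b=C['side']['color'][145:270,185:325,::-1]
  a=cv2.resize(a,None,fx=3.6,fy=3.6,interpolation=cv2.INTER_CUBIC);b=cv2.resize(b,None,fx=3,fy=3,interpolation=cv2.INTER_CUBIC)
  o=np.zeros((396,860,3),np.uint8);o[:396,:432]=a[:396];o[:375,435:855]=b;cv2.imwrite('pics/crop0.png',cv2.resize(o,(800,368)))
E
python3 m.py
```

```text
top red 9 [297.1 236.7] dep med [470. -90. 115.] plane cen [470.4 -90.4 112. ] rect [470.2 -90.7] [7.2 5.4] 45.2
top blue 989 [388.7 236.2] dep med [ 474. -358.    4.] plane cen [ 473.2 -350.    30. ] rect [ 474.9 -341.7] [175.2  71.8] 1.4
top blue 4 [384.  266.8] dep med [ 387. -343.    2.] plane cen [ 389.3 -335.8   30. ] rect [ 389.9 -335.8] [5.6 2.7] 89.5
top yellow 2370 [151.5 244.6] dep med [448. 311.   4.] plane cen [446.6 305.2  30. ] rect [447.4 306.3] [101.8 189.9] 88.9
top orange 1817 [265.7 170.3] dep med [645.  -7. 109.] plane cen [642.3  -9.2 109. ] rect [632.5  -7.7] [130.7 208.3] 1.4
top orange 8 [249.8 192.5] dep med [584.  31. 111.] plane cen [584.   31.8 109. ] rect [585.2  32.5] [9.2 5.5] 45.2
top orange 7 [226.9 170.3] dep med [643.  92. 110.] plane cen [642.   92.1 109. ] rect [641.4  91.7] [7.9 5.2] 0.8
side green 27 [226.  182.8] dep med [674. -11. 114.] plane cen [671.5  -6.6 119. ] rect [673.8  -6.9] [50.   5.7] 6.8
side green 11 [209.4 178.4] dep med [723.  -5. 114.] plane cen [718.8  -1.9 119. ] rect [718.3  -2.6] [27.   4.2] 1.6
side green 8 [299.5 214.5]
[... 747 characters left out ...]
5] dep med [597. -19. 108.] plane cen [597.1 -17.6 109. ] rect [597.1 -17.6] [2.6 3.4] 25.4
side orange 4 [244.5 198.5] dep med [608.  13. 109.] plane cen [607.9  13.2 109. ] rect [607.9  13.2] [ 1.2 10.2] 47.3
die
41 [593.33065573   4.96604788 164.73887194] [448.43268767  -8.05381577 120.17942799] [ 605.27764747   12.91905505 1323.42212647]
bar
136 [530.43298789 -12.96919829 173.21533221] [448.43268767 -58.0209398  135.0528754 ] [ 539.06481301   39.65482582 1323.42212647]
top lid corners [[714.6, 119.2, 109.0], [718.2, -135.8, 109.0], [498.0, -139.3, 109.0], [496.7, 113.0, 109.0]]
side lid corners [[709.2, -124.0, 109.0], [500.2, -139.2, 109.0], [491.8, 115.1, 109.0], [707.8, 111.1, 109.0]]
```

View pics/crop0.png

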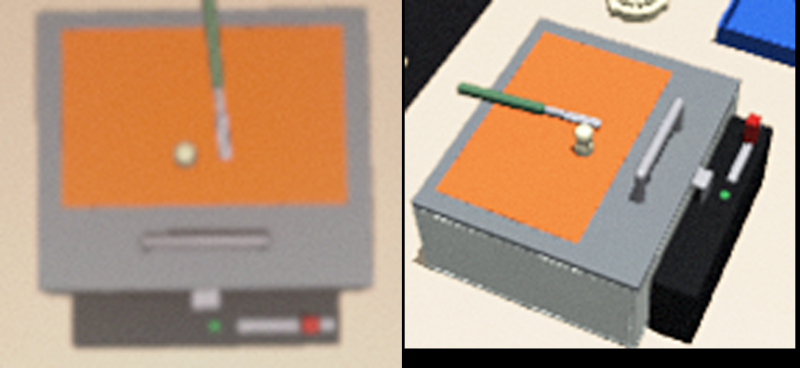

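The crop shows the spatula handle hanging over the hinge edge, with the die (185,153) about 25 mm from the blade tip. The red tab (311,325) is at the -y end of its slot. I'll refine these positions using depth.

Run:
```python
from h import *
vv,uu=np.mgrid[0:384,0:512];uv=np.c_[uu.ravel(),vv.ravel()]
for n in('top','side'):
    c=dict(np.load(f'pics/{n}0.npz'));P=depthpts(c,uv);ok=c['range_z'].ravel()>0;P=P[ok];rgb=c['color'].reshape(-1,3)[ok].astype(int);r,g,b=rgb.T
    def bx(x0,x1,y0,y1,z0,z1): return (P[:,0]>x0)&(P[:,0]<x1)&(P[:,1]>y0)&(P[:,1]<y1)&(P[:,2]>z0)&(P[:,2]<z1)
    def rep(k,m):
        Q=P[m]
        if len(Q)<3: print(n,k,len(Q));return
        R=cv2.minAreaRect(Q[:,:2].astype(np.float32));print(n,k,len(Q),'med',np.median(Q,0).round(1),'rect',np.round(R[0],1),np.round(R[1],1),round(R[2],1),'z',np.percentile(Q[:,2],[5,95]).round(1))
    gm=(g>r+12)&(g>b+8)&bx(580,780,-60,60,105,126);rep('green',gm)
    Q=P[gm]
    if len(Q)>4:
        w=np.linalg.svd(Q[:,:2]-Q[:,:2].mean(0))[2][0];w*=-np.sign(w[0]);print('  dir to blade',w.round(3),'mean',Q[:,:2].mean(0).round(1),'ends',[ (Q[:,:2].mean(0)+w*t).round(1).tolist() for t in (np.percentile((Q[:,:2]-Q[:,:2].mean(0))@w,[0,100]))])
    rep('blade',(abs(r-g)<35)&(r>120)&(b>120)&bx(580,670,-40,-5,109,122))
    rep('die',bx(570,620,-12,30,122,145)&(b>100)); rep('dietop',bx(570,620,-12,30,133,145))
    rep('bar',bx(505,560,-90,70,138,152))
    rep('lid',bx(485,735,-150,150,104,112)); rep('tab',bx(455,490,-110,-65,95,120)); rep('housing',bx(430,490,-140,110,80,89))
    rep('hasp',bx(450,496,-35,15,88,125))
    rep('blue',bx(350,600,-420,-260,22,36)&(b>r+30)); rep('bluefloor',bx(390,550,-380,-310,-2,12)&(b>r+30))
    rep('yel',bx(330,570,230,390,22,36)&(r>b+50)); rep('yelfloor',bx(370,530,270,340,-2,12)&(r>b+50))
```

```text
top green 43 med [707.6 -14.9 118.9] rect [697.4 -14.1] [79.5  4.5] 6.0 z [116.  122.8]
  dir to blade [-0.994 -0.105] mean [703.1 -13.8] ends [[737.0, -10.2], [658.0, -18.6]]
top blade 46 med [622.3 -22.9 116.3] rect [626.5 -22.4] [52.1  6.7] 5.9 z [113.9 119.4]
top die 31 med [597.5   5.1 138.2] rect [598.5   6.4] [13.5 12.7] 0.4 z [134.6 141.9]
top dietop 31 med [597.5   5.1 138.2] rect [598.6   5.1] [15.3 13.3] 87.3 z [134.6 141.9]
top bar 127 med [531.5 -15.4 147.4] rect [533.2  -9.1] [10.3 97.7] 1.5 z [142. 151.]
top lid 6930 med [603.8  -7.2 108.9] rect [601.9  -9.2] [229.5 259.8] 1.2 z [105.4 111.5]
top tab 27 med [472.1 -90.  115.5] rect [472.1 -91.1] [10.3 13.1] 0.3 z [113.3 118. ]
top housing 951 med [472.   -3.   85.3] rect [472.2 -10.9] [ 36.6 210.3] 0.4 z [81.5 88.3]
top hasp 77 med [485.2  -8.3  90.1] rect [476.2 -10.8] [39.1 47. ] 0.3 z [ 88.2 110.6]
top blue 365 med [ 476.8 -327.5   29.1] rect [ 474.3 -335.6] [199.6 110.6] 0.4 z [23.5 33.7]
top bluefloor 1356 med [ 468.7 -344.8    4.4] rect [ 469.1 -345. ] [158.1  69.9] 0.0 z [-0.1  8.8]
top yel 402 med [451.  301.3 
[... 715 characters left out ...]
8. ] rect [609.8  -6.5] [249.3 262.6] 1.3 z [105.8 110.2]
side tab 44 med [469.5 -84.6 111.4] rect [470.3 -88.3] [12.6 16.1] 0.5 z [ 96.3 115.2]
side housing 961 med [470.1  11.1  84.1] rect [470.9  -8.7] [ 39.1 210.6] 0.5 z [81.5 86.5]
side hasp 46 med [486.7  -7.  107.2] rect [488.7  -8.3] [12.6 22.5] 3.2 z [ 94.8 109.2]
side blue 314 med [ 471.2 -296.4   26.3] rect [ 471.9 -333.7] [200.  115.4] 0.5 z [22.5 30.6]
side bluefloor 711 med [ 468.1 -343.4    2.2] rect [ 469.9 -345.2] [ 69.8 159.6] 89.9 z [-0.7  5.2]
side yel 639 med [451.8 310.2  28.4] rect [443.8 312.3] [112.5 200.2] 89.8 z [23.3 31.1]
side yelfloor 2307 med [447.7 306.2   3.4] rect [450.1 305. ] [ 69.9 159.9] 90.0 z [0.9 5.8]
```

```bash
cat > g.py <<'E'
import sys,numpy as np
from cell import manip
from scipy.spatial.transform import Rotation as R
s=manip.read_state();x,y,z,yaw=map(float,sys.argv[1:5])
r=R.from_euler('xyz',s['eef_rot']);t=R.from_euler('xyz',[np.pi,float(sys.argv[5]) if len(sys.argv)>5 else 0,yaw])
d=np.array([x,y,z])-s['eef_pos']
print('rot units',((r.inv()*t).as_rotvec()/np.pi).round(4),'shift after rot',(t.inv().apply(d)/40).round(3),'shift now',(r.inv().apply(d)/40).round(3))
E
python3 -m creep '0 0 0 0 0 -.0446;0 0 0 0 0 -.0446;0 0 0 0 0 -.0446;0 0 0 0 0 -.0446;-.5 -.72 0 0 0 0;-.5 -.72 0 0 0 0;-.5 -.72 0 0 0 0;-.5 -.72 0 0 0 0;-.5 -.72 0 0 0 0;-.5 -.72 0 0 0 0;-.5 -.72 0 0 0 0;-.5 -.72 0 0 0 0;-.5 -.72 0 0 0 0;-.5 -.72 0 0 0 0;-.5 -.72 0 0 0 0;-.5 -.72 0 0 0 0;-.5 -.72 0 0 0 0;-.5 -.72 0 0 0 0;-.5 -.72 0 0 0 0;-.5 -.72 .1 0 0 0' 0.5 8 && python3 g.py 677 -14 150 3.24
```

```text
clock: 2.6
eef_pos: [609.5, 64.4, 201.3]
eef_rot: [3.142, -0.0, -3.043]
wrist_force: [0.4, -0.3, -0.4]
finger_gap: 47.2
finger_force: 0.0
rot units [ 0.     -0.      0.0001] shift after rot [-1.486 -2.116  1.282] shift now [-1.486 -2.116  1.282]
```

```bash
python3 -m creep '-.495 -.705 .4 0 0 0;-.495 -.705 .4 0 0 0;-.495 -.705 .4 0 0 0;0 0 0 0 0 0;0 0 0 0 0 0' && python3 g.py 677 -14 112 3.24
python3 - <<'E'
from h import *
a=save('top','top1.png')['color'][120:220,205:325,::-1];b=save('side','side1.png')['color'][125:245,170:310,::-1]
o=np.zeros((400,900,3),np.uint8);o[:,:450]=cv2.resize(a,(450,400),interpolation=2);o[:,450:]=cv2.resize(b,(450,400),interpolation=2);cv2.imwrite('pics/c1.png',cv2.resize(o,(800,356)))
E
```

```text
clock: 3.22
eef_pos: [676.1, -12.6, 153.4]
eef_rot: [3.141, -0.0, -3.043]
wrist_force: [0.3, 0.3, -0.1]
finger_gap: 46.8
finger_force: 0.0
rot units [ 0.0001 -0.0001  0.0001] shift after rot [-0.019 -0.037  1.036] shift now [-0.019 -0.037  1.036]
```

View pics/c1.png

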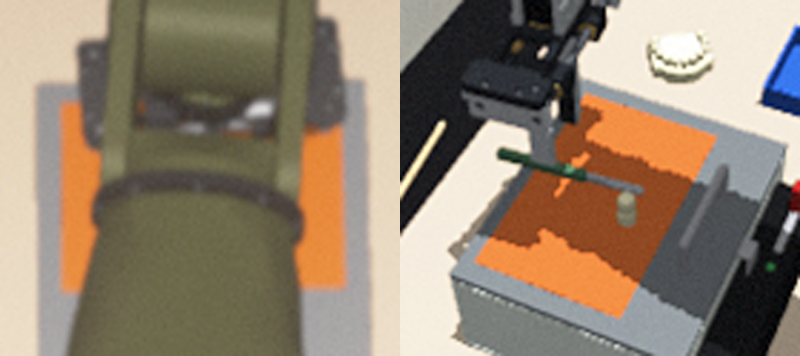

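The side crop shows the fingers straddling the handle just above it, near (540,150). Next I lower and grip.

```bash
python3 -m creep '-.02 -.03 .5 0 0 0;0 0 .35 0 0 0;0 0 .18 0 0 0;0 0 0 0 0 0;0 0 0 0 0 0' && python3 -m creep '0 0 0 0 0 0;0 0 0 0 0 0;0 0 0 0 0 0;0 0 0 0 0 0' 1 12; python3 g.py 677 -14 190 3.24
```

```text
clock: 3.95
eef_pos: [677.5, -14.1, 112.7]
eef_rot: [-3.142, 0.001, -3.043]
wrist_force: [-0.5, 0.6, 0.6]
finger_gap: 46.9
finger_force: 0.0
clock: 4.45
eef_pos: [677.3, -14.1, 112.3]
eef_rot: [-3.142, 0.0, -3.043]
wrist_force: [0.5, 0.4, -0.0]
finger_gap: 10.4
finger_force: 0.1
rot units [-0.      0.      0.0001] shift after rot [ 0.006  0.003 -1.942] shift now [ 0.006  0.003 -1.942]
```

```bash
python3 -m creep '0 0 0 0 0 0;0 0 0 0 0 0;0 0 -.3 0 0 0;0 0 -.6 0 0 0;0 0 -.7 0 0 0;0 0 -.4 0 0 .03;0 0 0 0 0 0' && python3 g.py 485.5 -335 190 3.148
```

```text
clock: 5.32
eef_pos: [677.7, -14.2, 194.2]
eef_rot: [-3.141, 0.003, -3.137]
wrist_force: [-0.7, 0.6, -0.8]
finger_gap: 10.0
finger_force: 12.0
rot units [-0.0001  0.0009 -0.0005] shift after rot [ 4.858 -7.99   0.105] shift now [ 4.845 -7.998  0.093]
```

```bash
python3 -m creep '.24 -.4 0 0 0 0;.485 -.8 0 0 0 0;.485 -.8 0 0 0 0;.485 -.8 0 0 0 0;.485 -.8 0 0 0 0;.485 -.8 0 0 0 0;.485 -.8 0 0 0 0;.485 -.8 0 0 0 0;.485 -.8 0 0 0 0;.485 -.8 0 0 0 0;.24 -.4 .6 0 0 0;0 0 .9 0 0 0;0 0 .9 0 0 0;0 0 .9 0 0 0;0 0 0 0 0 0;0 0 0 0 0 0' && python3 g.py 485.5 -335 7.5 3.148
```

```text
clock: 7.32
eef_pos: [484.8, -335.5, 61.5]
eef_rot: [-3.141, 0.001, -3.137]
wrist_force: [-0.5, -0.8, 1.0]
finger_gap: 9.8
finger_force: 12.0
rot units [-0.0002  0.0003 -0.0005] shift after rot [-0.017  0.013  1.35 ] shift now [-0.016  0.014  1.35 ]
```

```bash
python3 -m creep '0 0 .5 0 0 0;0 0 .4 0 0 0;0 0 .25 0 0 0;0 0 .1 0 0 0;0 0 .07 0 0 0;0 0 0 0 0 0;0 0 0 0 0 0'
python3 - <<'E'
from h import *
a=save('side','side2.png')['color'][100:240,270:430,::-1]
cv2.imwrite('pics/c2.png',cv2.resize(a,(640,560),interpolation=2))
E
```

```text
clock: 8.2
eef_pos: [485.0, -335.1, 7.7]
eef_rot: [-3.141, 0.0, -3.137]
wrist_force: [0.7, 0.5, -0.6]
finger_gap: 9.9
finger_force: 12.0
```

View pics/c2.png

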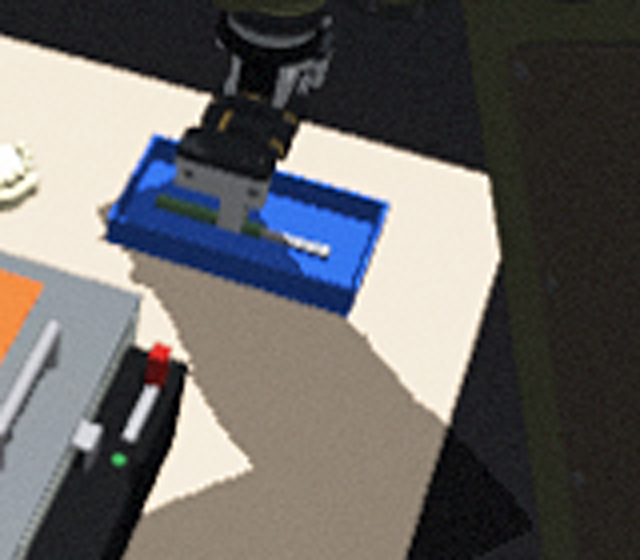

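The spatula lies inside the blue tray, from its butt at (160,200) to its tip at (325,248). Next I release it partway, lift, and head for the die.

```bash
python3 -m creep '0 0 0 0 0 0;0 0 0 0 0 0;0 0 -.1 0 0 0;0 0 -.4 0 0 0;0 0 -.8 0 0 0;0 0 -.9 0 0 0;0 0 -.9 0 0 0;0 0 -.9 0 0 0;0 0 -.6 0 0 0;0 0 0 0 0 0' 0.55 && python3 g.py 598 7.5 185 3.14159
```

```text
clock: 9.5
eef_pos: [485.4, -335.4, 194.0]
eef_rot: [-3.139, 0.003, -3.137]
wrist_force: [-0.9, 0.1, -0.1]
finger_gap: 42.2
finger_force: 0.0
rot units [-0.0008  0.0011  0.0014] shift after rot [-2.815  8.572  0.226] shift now [-2.853  8.559  0.213]
```

```bash
python3 -m creep '-.14 .43 0 0 0 0;-.285 .857 0 0 0 0;-.285 .857 0 0 0 0;-.285 .857 0 0 0 0;-.285 .857 0 0 0 0;-.285 .857 0 0 0 0;-.285 .857 0 0 0 0;-.285 .857 0 0 0 0;-.285 .857 0 0 0 0;-.285 .857 0 0 0 0;-.14 .43 .3 0 0 0;0 0 .4 0 0 0;0 0 0 0 0 0;0 0 0 0 0 0' && python3 g.py 598 7.5 113 3.14159
python3 - <<'E'
from h import *
a=save('side','side3.png')['color'][135:235,190:310,::-1]
cv2.imwrite('pics/c3.png',cv2.resize(a,(600,500),interpolation=2))
E
```

```text
clock: 11.25
eef_pos: [597.0, 7.4, 163.5]
eef_rot: [-3.142, -0.0, -3.138]
wrist_force: [0.4, 0.6, 0.0]
finger_gap: 42.5
finger_force: 0.0
rot units [-0.    -0.     0.001] shift after rot [-2.400e-02  1.000e-03  1.262e+00] shift now [-2.400e-02  1.000e-03  1.262e+00]
```

View pics/c3.png

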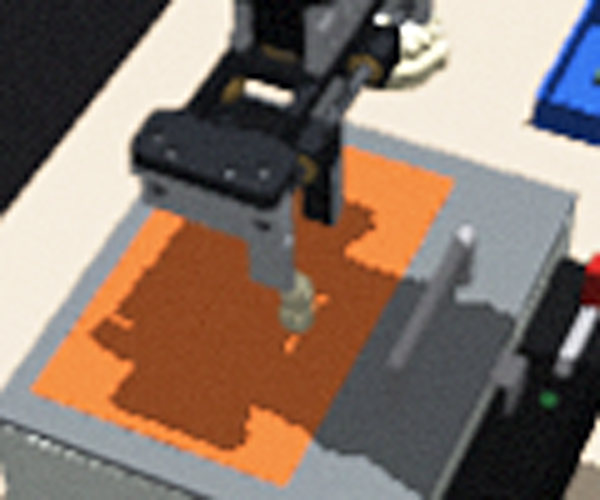

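Run:
```python
from h import *
c=dict(np.load('pics/side3.npz'))
print(onplane(c,[[249.2,195.6]],124),onplane(c,[[249.3,191.2]],137))
P=depthpts(c,np.array([[u,v] for v in range(188,202) for u in range(244,256)]));m=(P[:,2]>120)&(P[:,2]<142)&(abs(P[:,0]-598)<20)&(abs(P[:,1]-8)<20);print(m.sum(),P[m].mean(0),np.percentile(P[m],[3,97],axis=0))
```

```text
[[595.51466879  10.56708777 124.        ]] [[596.59738866   7.20212148 137.        ]]
37 [595.90637159  11.38998619 130.8526135 ] [[591.70406056   3.8038204  120.40929859]
 [602.49966912  16.26032774 138.7440353 ]]
```

The die is at (297,303), between and below the fingers, and measures about (597,8), so the pose is good.

```bash
python3 -m creep '0 .02 .4 0 0 0;0 0 .45 0 0 0;0 0 .3 0 0 0;0 0 .08 0 0 0;0 0 0 0 0 0;0 0 0 0 0 0' && python3 -m creep '0 0 0 0 0 0;0 0 0 0 0 0;0 0 0 0 0 0;0 0 0 0 0 0;0 0 0 0 0 0' 1 8; python3 g.py 597 8 185 3.14159
```

```text
clock: 12.05
eef_pos: [597.4, 9.2, 114.8]
eef_rot: [-3.142, 0.001, -3.137]
wrist_force: [-0.5, 0.3, -0.6]
finger_gap: 42.0
finger_force: 0.0
clock: 12.68
eef_pos: [597.2, 9.2, 114.3]
eef_rot: [-3.142, 0.0, -3.137]
wrist_force: [-0.1, -0.5, 1.7]
finger_gap: 17.4
finger_force: 8.0
rot units [-0.      0.      0.0014] shift after rot [ 0.005 -0.031 -1.766] shift now [ 0.005 -0.031 -1.766]
```

```bash
python3 -m creep '0 0 -.2 0 0 0;0 0 -.5 0 0 0;0 0 -.7 0 0 0;0 0 -.4 0 0 0;.24 .47 0 0 0 0;.48 .94 0 0 0 0;.48 .94 0 0 0 0;.48 .94 0 0 0 0;.48 .94 0 0 0 0;.48 .94 0 0 0 0;.48 .94 0 0 0 0;.48 .94 0 0 0 0;.24 .47 .3 0 0 0;0 0 .8 0 0 0;0 0 .9 0 0 0;0 0 .8 0 0 0;0 0 0 0 0 0;0 0 0 0 0 0' && python3 g.py 445.5 311 9.8 3.14159
```

```text
clock: 14.92
eef_pos: [442.1, 309.8, 75.2]
eef_rot: [3.141, 0.001, -3.137]
wrist_force: [-0.2, 0.3, -0.1]
finger_gap: 17.1
finger_force: 8.0
rot units [0.0001 0.0002 0.0015] shift after rot [-0.085  0.029  1.634] shift now [-0.085  0.028  1.634]
```

```bash
python3 -m creep '-.08 .03 .5 0 0 0;0 0 .5 0 0 0;0 0 .35 0 0 0;0 0 .18 0 0 0;0 0 .06 0 0 0;0 0 .03 0 0 0;0 0 0 0 0 0;0 0 0 0 0 0'
```

```text
clock: 15.92
eef_pos: [445.6, 310.7, 9.9]
eef_rot: [3.141, 0.001, -3.137]
wrist_force: [-0.3, -0.3, 1.2]
finger_gap: 17.2
finger_force: 8.0
```

```bash
python3 -m creep '0 0 0 0 0 0;0 0 0 0 0 0;0 0 -.1 0 0 0;0 0 -.4 0 0 0;0 0 -.6 0 0 .055;0 0 -.8 0 0 .055;0 0 -.8 0 0 .055;0 0 -.8 0 0 .055;0 0 -.8 0 0 .055;0 0 -.2 0 0 .055;0 0 0 0 0 .055;0 0 0 0 0 .055;0 0 0 0 0 .053;0 0 0 0 0 0' 0.55 && python3 g.py 532 -7.5 180 1.594
python3 - <<'E'
from h import *
c=save('side','side4.png');a=c['color'][290:384,180:330,::-1]
cv2.imwrite('pics/c4.png',cv2.resize(a,(640,400),interpolation=2))
E
```

```text
clock: 17.68
eef_pos: [445.4, 310.6, 190.5]
eef_rot: [3.141, -0.0, 1.598]
wrist_force: [-1.0, 0.4, -0.0]
finger_gap: 41.9
finger_force: 0.0
rot units [ 0.0003 -0.0002  0.0013] shift after rot [-8.     1.98   0.262] shift now [-8.009  1.946  0.259]
```

View pics/c4.png

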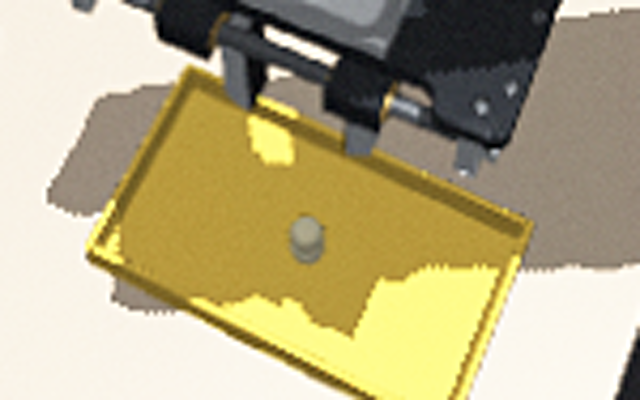

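The die stands in the yellow tray at (307,238). Next is the bar.

```bash
python3 -m creep '-.4 .1 0 0 0 0;-.8 .196 0 0 0 0;-.8 .196 0 0 0 0;-.8 .196 0 0 0 0;-.8 .196 0 0 0 0;-.8 .196 0 0 0 0;-.8 .196 0 0 0 0;-.8 .196 0 0 0 0;-.8 .196 0 0 0 0;-.8 .196 0 0 0 0;-.4 .1 .2 0 0 0;0 0 .3 0 0 0;0 0 0 0 0 0;0 0 0 0 0 0' && python3 g.py 532 -7.5 126 1.594;python3 - <<'E'
from h import *
c=save('side','side5.png');P=depthpts(c,np.array([[u,v] for v in range(150,240) for u in range(250,310)]));m=(P[:,2]>138)&(P[:,2]<149)&(abs(P[:,0]-532)<16)&(abs(P[:,1]+7)<60);Q=P[m];print(m.sum(),Q.mean(0),np.percentile(Q,[3,97],axis=0))
a=c['color'][130:250,210:330,::-1]
cv2.imwrite('pics/c5.png',cv2.resize(a,(560,560),interpolation=2))
E
```

```text
clock: 19.48
eef_pos: [532.3, -6.4, 169.5]
eef_rot: [-3.142, -0.0, 1.599]
wrist_force: [-0.4, -0.8, 0.0]
finger_gap: 42.1
finger_force: 0.0
rot units [-0.     -0.      0.0014] shift after rot [-0.028 -0.008  1.088] shift now [-0.028 -0.008  1.088]
128 [530.75232576  -2.16691877 146.09375242] [[526.3525721  -50.23829505 141.83060798]
 [536.24826546  40.88367683 148.45346719]]
```

View pics/c5.png

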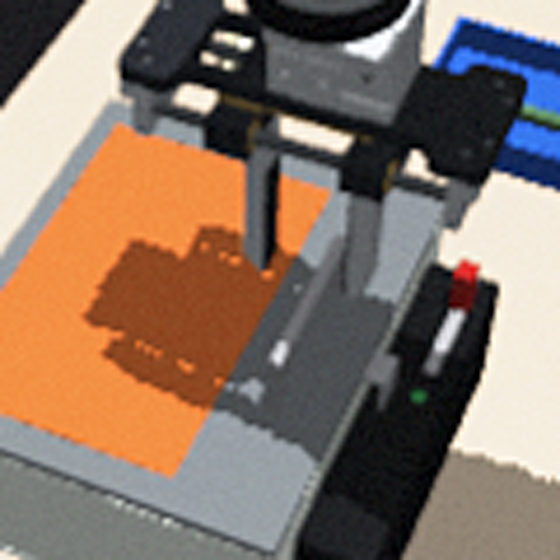

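The fingers straddle the bar, one on each side at (262,255) and (360,280). I'll lower and grip.

```bash
python3 -m creep '-.02 0 .3 0 0 0;0 0 .4 0 0 0;0 0 .3 0 0 0;0 0 .06 0 0 0;0 0 0 0 0 0' && python3 -m creep '0 0 0 0 0 0;0 0 0 0 0 0;0 0 0 0 0 0;0 0 0 0 0 0;0 0 0 0 0 0;0 0 0 0 0 0' 1 20; python3 -m creep '0 0 -.04 0 0 0;0 0 0 0 0 0'
```

```text
clock: 20.15
eef_pos: [532.5, -8.0, 127.0]
eef_rot: [-3.141, 0.0, 1.597]
wrist_force: [0.8, 0.0, -0.2]
finger_gap: 42.4
finger_force: 0.0
clock: 20.9
eef_pos: [531.8, -8.1, 127.1]
eef_rot: [-3.14, 0.0, 1.597]
wrist_force: [-5.2, -0.4, 3.6]
finger_gap: 9.2
finger_force: 20.0
clock: 21.15
eef_pos: [532.1, -8.0, 128.5]
eef_rot: [-3.141, -0.0, 1.597]
wrist_force: [-3.9, 0.4, -0.9]
finger_gap: 9.4
finger_force: 20.0
```

```bash
for i in 1; do python3 -m creep '0 0 -.04 0 0 0;0 0 0 0 0 0'; python3 -m creep '0 0 -.03 0 0 0;0 0 0 0 0 0'; done
```

```text
clock: 21.4
eef_pos: [532.5, -8.0, 130.3]
eef_rot: [3.141, 0.0, 1.597]
wrist_force: [-1.5, -0.1, -1.6]
finger_gap: 9.3
finger_force: 20.0
clock: 21.65
eef_pos: [532.5, -8.0, 130.6]
eef_rot: [-3.141, -0.0, 1.597]
wrist_force: [4.8, -0.7, -13.1]
finger_gap: 9.1
finger_force: 20.0
```

The bar rose 3.5 mm and then stopped at 13 N, well above the 2 N a free lid needs, so the bolt is holding it. I'll lower the lid back and release.

```bash
python3 -m creep '0 0 .04 0 0 0;0 0 .04 0 0 0;0 0 .025 0 0 0;0 0 0 0 0 0' && python3 -m creep '0 0 0 0 0 0;0 0 0 0 0 0;0 0 0 0 0 0;0 0 -.4 0 0 0;0 0 -.7 0 0 -.055;0 0 -.5 0 0 -.055;0 0 0 0 0 -.055;0 0 0 0 0 -.055;0 0 0 0 0 -.055;0 0 0 0 0 -.055;0 0 0 0 0 -.055;0 0 0 0 0 -.055;0 0 0 0 0 -.053;0 0 0 0 0 0' 0.55; python3 g.py 471 -89.5 165 3.153
python3 - <<'E'
from h import *
c=save('side','side6.png');P=depthpts(c,np.array([[u,v] for v in range(170,210) for u in range(290,330)]));m=(P[:,2]>93)&(P[:,2]<119)&(abs(P[:,0]-471)<14)&(abs(P[:,1]+88)<16);Q=P[m];print(m.sum(),Q.mean(0),np.percentile(Q,[3,97],axis=0))
E
```

```text
clock: 22.15
eef_pos: [531.8, -8.0, 127.2]
eef_rot: [-3.14, 0.0, 1.597]
wrist_force: [-7.2, -0.4, 0.3]
finger_gap: 9.2
finger_force: 20.0
clock: 23.9
eef_pos: [532.6, -8.0, 192.3]
eef_rot: [-3.142, 0.001, -3.138]
wrist_force: [0.5, -0.3, -0.3]
finger_gap: 41.9
finger_force: 0.0
rot units [-0.      0.0004 -0.0025] shift after rot [ 1.563 -2.019  0.682] shift now [ 1.548 -2.032  0.68 ]
47 [469.62442233 -86.11616174 106.94242484] [[464.16908472 -96.60202756  93.81850949]
 [476.2212804  -81.3537541  115.51423755]]
```

```bash
python3 -m creep '.5 -.67 0 0 0 0;.55 -.68 .2 0 0 0;.5 -.67 .4 0 0 0;0 0 .6 0 0 0;0 0 .6 0 0 0;0 0 .5 0 0 0;0 0 .2 0 0 0;0 0 0 0 0 0' && python3 -m creep '0 0 0 0 0 0;0 0 0 0 0 0;0 0 0 0 0 0;0 0 0 0 0 0;0 0 0 0 0 0;0 0 0 0 0 0' 1 15
```

```text
clock: 24.95
eef_pos: [470.9, -89.1, 91.5]
eef_rot: [3.142, -0.0, -3.139]
wrist_force: [0.1, -0.2, 0.4]
finger_gap: 41.6
finger_force: 0.0
clock: 25.7
eef_pos: [471.0, -89.3, 91.5]
eef_rot: [-3.141, 0.0, -3.137]
wrist_force: [-0.6, -2.2, 5.2]
finger_gap: 14.0
finger_force: 15.0
```

```bash
python3 -m creep '0 .1 0 0 0 0;0 .15 0 0 0 0;0 .2 0 0 0 0;0 .2 0 0 0 0;0 .15 0 0 0 0;0 0 0 0 0 0'; python3 -m creep '0 .05 0 0 0 0;0 .03 0 0 0 0;0 0 0 0 0 0'
```

```text
clock: 26.45
eef_pos: [470.4, -56.6, 91.4]
eef_rot: [3.141, -0.0, -3.137]
wrist_force: [-2.5, 1.5, 6.9]
finger_gap: 14.1
finger_force: 15.0
clock: 26.82
eef_pos: [470.5, -54.9, 91.6]
eef_rot: [-3.14, -0.0, -3.137]
wrist_force: [-4.9, -11.4, 8.2]
finger_gap: 14.2
finger_force: 15.0
```

```bash
python3 -m creep '0 .03 0 0 0 0;0 0 0 0 0 0'
python3 - <<'E'
from h import *
c=save('side','side7.png');P=depthpts(c,np.array([[u,v] for v in range(160,230) for u in range(270,330)]));rgb=np.array([c['color'][v,u] for v in range(160,230) for u in range(270,330)]).astype(int)
m=(rgb[:,0]>rgb[:,1]*2+20)&(rgb[:,0]>rgb[:,2]*2+20)&(abs(P[:,0]-470)<20);print(m.sum(),P[m].mean(0) if m.any() else '')
E
```

```text
clock: 27.08
eef_pos: [470.6, -54.6, 91.8]
eef_rot: [-3.138, 0.0, -3.137]
wrist_force: [-6.3, -17.9, 8.8]
finger_gap: 13.7
finger_force: 15.0
0
```

```bash
python3 -m creep '0 -.04 0 0 0 0;0 0 0 0 0 0;0 0 0 0 0 0;0 0 -.3 0 0 0;0 0 -.7 0 0 0;0 0 -.8 0 0 .055;0 0 -.6 0 0 .055;0 0 0 0 0 .055;0 0 0 0 0 .055;0 0 0 0 0 .055;0 0 0 0 0 .055;0 0 0 0 0 .055;0 0 0 0 0 .055;0 0 0 0 0 .053;0 0 0 0 0 0' 0.7; python3 g.py 532 -7.5 170 1.594
python3 - <<'E'
from h import *
c=save('side','side7.png');I=[(u,v) for v in range(160,230) for u in range(270,330)];P=depthpts(c,np.array(I));rgb=np.array([c['color'][v,u] for u,v in I]).astype(int)
m=(rgb[:,0]>rgb[:,1]*2+15)&(rgb[:,0]>rgb[:,2]*2+15)&(P[:,0]<490)&(P[:,0]>455);print(m.sum(),P[m].mean(0) if m.any() else '')
E
```

```text
clock: 29.0
eef_pos: [470.7, -54.2, 187.9]
eef_rot: [3.141, 0.0, 1.598]
wrist_force: [-0.2, 0.3, -0.2]
finger_gap: 28.1
finger_force: 0.0
rot units [0.0002 0.     0.0014] shift after rot [1.132 1.559 0.448] shift now [1.125 1.564 0.449]
52 [468.00407289 -50.97672523 104.12753431]
```

```bash
python3 -m creep '.37 .52 0 0 0 0;.38 .52 .1 0 0 0;.38 .52 .3 0 0 0;0 0 .4 0 0 0;0 0 .4 0 0 0;0 0 .27 0 0 0;0 0 .08 0 0 0;0 0 0 0 0 0' 0.55 && python3 -m creep '0 0 0 0 0 0;0 0 0 0 0 0;0 0 0 0 0 0;0 0 0 0 0 0;0 0 0 0 0 0;0 0 0 0 0 0' 1 15; python3 -m creep '0 0 -.05 0 0 0;0 0 -.05 0 0 0;0 0 -.03 0 0 0;0 0 0 0 0 0';  python3 -m creep '0 .005 -.05 0 0 0;0 .005 -.05 0 0 0;0 0 0 0 0 0'
```

```text
clock: 30.05
eef_pos: [531.8, -7.7, 125.5]
eef_rot: [3.141, 0.0, 1.597]
wrist_force: [0.3, 0.5, -0.3]
finger_gap: 42.0
finger_force: 0.0
clock: 30.8
eef_pos: [531.7, -7.5, 125.3]
eef_rot: [-3.141, 0.0, 1.597]
wrist_force: [-2.7, 0.0, 1.6]
finger_gap: 9.3
finger_force: 15.0
clock: 31.3
eef_pos: [533.0, -7.4, 130.8]
eef_rot: [3.138, 0.0, 1.597]
wrist_force: [10.2, 0.8, -5.2]
finger_gap: 9.6
finger_force: 15.0
clock: 31.68
eef_pos: [534.2, -7.4, 135.1]
eef_rot: [3.136, 0.0, 1.597]
wrist_force: [15.5, 1.1, -7.7]
finger_gap: 9.4
finger_force: 15.0
```

The lid is free and past the 4 mm mark. Now I follow the arc about the hinge.

```bash
python3 -m creep '0 .05 0 0 0 0;0 .104 -.315 0 0 0;0 .125 -.307 0 0 0;0 .147 -.297 0 0 0;0 0 0 0 0 0;0 0 0 0 0 0'
```

```text
clock: 32.42
eef_pos: [549.0, -7.1, 172.3]
eef_rot: [-3.141, 0.0, 1.597]
wrist_force: [-6.7, -0.9, 1.2]
finger_gap: 9.2
finger_force: 15.0
```

```bash
python3 -m creep '0 .15 -.287 0 0 0;0 .187 -.274 0 0 0;0 .205 -.26 0 0 0;0 .223 -.246 0 0 0;0 .239 -.229 0 0 0;0 0 0 0 0 0;0 0 0 0 0 0'
```

```text
clock: 33.3
eef_pos: [589.5, -6.2, 225.3]
eef_rot: [3.141, 0.001, 1.597]
wrist_force: [-9.6, -2.7, 8.9]
finger_gap: 9.5
finger_force: 15.0
```

```bash
python3 -m creep '0 .225 -.245 0 0 0;0 .266 -.2 0 0 0;0 .279 -.182 0 0 0;0 .28 -.155 0 0 0;0 0 0 0 0 0;0 0 0 0 0 0'
python3 - <<'E'
from h import *
c=save('side','side8.png');save('top','top8.png')
cv2.imwrite('pics/c8.png',cv2.resize(c['color'][60:280,130:370,::-1],(720,540),interpolation=2))
vv,uu=np.mgrid[60:280,130:370];uv=np.c_[uu.ravel(),vv.ravel()]
for n in('side','top'):
    c=dict(np.load(f'pics/{n}8.npz'));hsv=cv2.cvtColor(c['color'],cv2.COLOR_RGB2HSV)[60:280,130:370].reshape(-1,3).astype(int);P=depthpts(c,uv)
    m=(hsv[:,0]>3)&(hsv[:,0]<17)&(hsv[:,1]>170)&(P[:,2]>95)&(P[:,0]>530)&(P[:,0]<760)&(abs(P[:,1])<130)
    Q=P[m]
    if len(Q)>20:
        for _ in range(3):
            ce=np.median(Q,0);nrm=np.linalg.svd(Q-Q.mean(0))[2][2];nrm*=np.sign(nrm[2]);Q=Q[abs((Q-Q.mean(0))@nrm)<5]
        print(n,len(Q),Q.mean(0),nrm,np.degrees(np.arctan2(nrm[0],nrm[2])))
E
```

```text
clock: 34.05
eef_pos: [631.4, -5.3, 255.4]
eef_rot: [3.14, 0.001, 1.597]
wrist_force: [-3.0, -5.1, 2.5]
finger_gap: 9.0
finger_force: 15.0
side 710 [661.67758372  22.25360695 178.74834745] [0.76740809 0.01411067 0.64100367] 50.12853358668825
top 300 [664.377992   -44.88943728 177.1681406 ] [0.7684665  0.01295276 0.63975891] 50.222154368106025
```

View pics/c8.png

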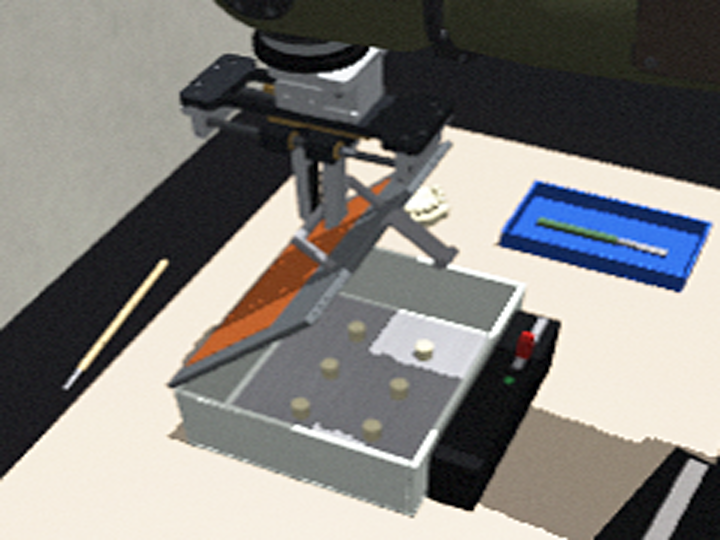

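The lid measures 50.1° from one view and 50.2° from the other. The gripper holds the bar, the spatula is in the blue tray, and the slide tab at (525,345) is across. I'll hand it in after a short hold.

```bash
python3 -m creep '0 0 0 0 0 0;0 0 0 0 0 0;0 0 0 0 0 0;0 0 0 0 0 0' && python3 -c "
from cell import manip
print(manip.sign_off())"
```

```text
clock: 34.65
eef_pos: [631.3, -5.3, 255.4]
eef_rot: [3.14, 0.001, 1.597]
wrist_force: [-2.6, -4.8, 2.5]
finger_gap: 9.6
finger_force: 15.0
the job is handed in; nothing more can be done
None
```

The job is handed in at 34.7 s: the spatula is in the blue tray and the die in the yellow, the pull test (13 N) showed the bolt was holding, the red slide went fully across (35 mm), and the lid is held open by its bar at about 50°.

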